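# Set up the jar rack and kettle for filling balm jars

### The job

Get the balm bench ready for filling: shut the rinsed kettle's outlet cock fully, and slide the jar rack's fence back with its two lock tabs held squeezed, to make room for the jars. Stand every empty jar from the white paper upright in the rack's channel, in one row from the end plate; then squeeze the tabs again and slide the fence up until the whole row is snug, with no gaps, and let the clip lock in its notches. Leave the lids, little bottles and spatula where they are.

Things in the scene. Friction and masses are not known exactly. Their poses are not given: they have to be found in the camera images.
- rack: Aluminium jar rack fixed on the counter, 104 x 470 mm. Local y runs along its jar channel from the 50 mm high fixed end plate (-y end) to the open end; x across (roughly away from the robot); origin underside, on the channel's centre line. Channel 57 mm wide, floor 8 mm up; guides' tops 30 mm up. Beyond the far guide (x 41 to 57 mm) runs a notched steel rail that the fence locks to.
- rack_end (a point): Point on the channel floor (8 mm above the counter), on the centre line, at the inner face of the fixed end plate; axes as those of the rack. Jars in the row stand at local y = 26, 78, 130, ... mm from here when pushed up tight.
- fence (a joint): Slide of the white fence plate (top 65 mm up), m: clear length of the bay from end plate to fence, 0 to 0.37, growing along the rack's +y. Starts at about 0.027. Locked where its pawls drop into the rail's notches, one each 13 mm (bay 0.001 + 0.013 k, 2.5 mm play either way), so also when pushed tight on a row of jars. With both tabs held squeezed it slides with 2 N.
- clip (a point): Where to squeeze: midway between the fence clip's two upright black tabs, 88 mm up, 40 mm behind the fence face (away from the jars), above the rail; axes as the rack's. Tabs 32 mm long along y, 7 mm thick, from 54 to 100 mm up; squeezed together along local x: 48 mm over their outsides here at rest, 34 mm fully squeezed; 8 N at first, 15 N at the end.
- tab_far (a joint): Swing of the tab on the local +x side, rad: 0 at rest with its pawl in a notch (locked), 0.20 fully squeezed; its pawl clears the rail above 0.14. Springs back when let go; stays near 0.13 if the pawl rests on a tooth between notches (not locked).
- tab_near (a joint): The same for the tab on the local -x side: 0 in a notch, 0.20 fully squeezed.
- cock (a joint): Quarter-turn handle of the kettle's outlet cock, rad: 0 shut (handle square across the pipe, pointing along the kettle's -x, roughly to the robot's side), 1.57 open (along the pipe, away from the kettle). Turns about the vertical, anticlockwise from above as it shuts; needs about 0.2 N m; stays where left; stop at each end.
- cock_grip (a point): Middle of the black grip on the cock handle, 72 mm from its pivot, 214 mm above the counter; the grip is 65 mm long, 16 mm wide, 12 mm thick. Local -x of this point runs outwards along the handle.
- cock_hinge (a point): Point on the cock's vertical pivot axis at handle height (214 mm), axes as the kettle's. The steel kettle's axis is 200 mm from it along local -y (radius 95 mm, top 338 mm up). The outlet pipe runs along local y below the handle, 175 mm up; its spout ends 60 mm beyond the pivot.
- jar1: Empty, open, straight-sided green glass jar standing upright, 52 mm in diameter up to 55 mm height, then a 46 mm neck to 70 mm; 0.10 to 0.17 kg. Origin: centre of its underside, z up. Some of the six may be absent.
- jar2: Empty, open, straight-sided green glass jar standing upright, 52 mm in diameter up to 55 mm height, then a 46 mm neck to 70 mm; 0.10 to 0.17 kg. Origin: centre of its underside, z up. Some of the six may be absent.
- jar3: Empty, open, straight-sided green glass jar standing upright, 52 mm in diameter up to 55 mm height, then a 46 mm neck to 70 mm; 0.10 to 0.17 kg. Origin: centre of its underside, z up. Some of the six may be absent.
- jar4: Empty, open, straight-sided green glass jar standing upright, 52 mm in diameter up to 55 mm height, then a 46 mm neck to 70 mm; 0.10 to 0.17 kg. Origin: centre of its underside, z up. Some of the six may be absent.
- jar5: Empty, open, straight-sided green glass jar standing upright, 52 mm in diameter up to 55 mm height, then a 46 mm neck to 70 mm; 0.10 to 0.17 kg. Origin: centre of its underside, z up. Some of the six may be absent.
- jar6: Empty, open, straight-sided green glass jar standing upright, 52 mm in diameter up to 55 mm height, then a 46 mm neck to 70 mm; 0.10 to 0.17 kg. Origin: centre of its underside, z up. Some of the six may be absent.
- lid1: Black jar lid lying flat, 53 mm across, 12 mm high; origin underside centre. Leave it be.
- lid2: Black jar lid lying flat, 53 mm across, 12 mm high; origin underside centre. Leave it be.
- lid3: Black jar lid lying flat, 53 mm across, 12 mm high; origin underside centre. Leave it be.
- vial1: Small amber bottle with a black cap, 34 mm across, 85 mm tall; origin underside centre. Leave it be.
- vial2: Small amber bottle with a black cap, 34 mm across, 85 mm tall; origin underside centre. Leave it be.
- spatula: Spatula lying on the counter, 240 mm long; origin underside. Leave it be.
Mind the look-alikes: they are no part of the job. What is shaped like the jar1 but blue or red is not meant.

How it is judged:
By the outcome, as a careful person would: the job done as asked, in the order asked, and still so for the second after the job is handed in, with the robot touching nothing.
Of jar1, jar2, jar3, jar4, jar5, jar6 only 4 to 6 are there at a start; the rules pass over those that are not, and their reading is None.
At some moment in a run one of jar1, jar2, jar3, jar4, jar5, jar6 may be knocked a few centimetres aside while the robot is not near it.
Once in a run the grip may slacken for a moment while it holds something.
It also fails if it takes over 210 s, if anything falls off the work surface, if the arm or the gripper's body presses on something with over 40 N, if the wrist force passes 120 N, or if a joint passes its speed limit or range.

### The arm

A 6-joint arm with a two-finger parallel gripper is mounted at the origin on the work surface. World frame = base frame: x ahead of the robot, y to its left, z up, the work surface at z = 0. Lengths are in m, angles in rad, forces in N, time in s.
With the tool pointing down it reaches from about 0.275 to 0.825 m from the base axis. Payload 4.9 kg.
Tool frame: the origin (TCP) lies midway between the tips of the shut fingers; the grasp point (between the pads) lies 19 mm behind it (grip_point_offset is the distance from the TCP to the grasp point, in m); z points along the fingers, y is the line along which they close (so a half turn about z gives the same grasp; the last joint's range is limited). The gripper opens to 85 mm and grips with 20 to 120 N. Pads are 22 mm wide; open, the fingers measure 114 mm over their backs; the gripper's body (76 mm by 85 mm) begins 54 mm behind the grasp point. The pads swing forward as they close: fully open they stand 13 mm farther back than shut.
Start: joints at [1.171, 0.326, -0.193, 1.052, 0, 1.437], TCP at [0.144, 0.531, 0.231] pointing down, gripper open.
Joint ranges: [-2.65, 2.65], [-0.97, 1.79], [-1.3, 1.35], [-1.93, 2.1], [-1.47, 1.37], [-3.14, 3.14]. Speed limits (rad/s): [2.57, 2.57, 3.14, 3.14, 3.14, 3.14].

### API

Orientations are given as a rotation vector (axis times angle).
In Python, from cell import * gives the robot as it stands. Calls block until the motion is done:
- movep(position, orientation): joint-space move of the TCP to a pose.
- move_l(position, velocity=0.15, rot=None, until_force=None): straight line of the TCP; rot=None keeps the orientation; velocity is the mean speed in m/s. With until_force (N) it stops when the force on the tool has changed by that much, and returns True; else False.
- set_joints(angles): joint-space move.
- let_go() and grab(newtons=None): open the fingers fully, or close them until they stop; newtons is the grip in N (None keeps the last).
- sleep(seconds).
- ik(position, orientation): joint angles nearest the present ones, or None.
- get_state(): the state.
- grab_frame(name): name is "scene" or "top" or "wrist"; returns a dict with "img" (480x640x3 uint8, red, green, blue), "fx", "fy", "cx", "cy" (pixels), "cam_to_world" (4x4, takes a point from camera to world coordinates); the wrist camera has in their place "T_tool_cam" (4x4, takes a point from camera to tool coordinates, whose origin is the TCP and whose axes are the flange's). Camera axes: x right, y down, z forward; pixel columns grow to the right and rows downward; lengths in m; the calibration is good to about 2 mm. The wrist camera is an equidistant fisheye: a pixel r from the principal point sees the ray r / f radians off the axis. A picture is of the moment at which its call begins: read the wrist's pose just before it. There is no depth.
A pose or a line that the arm cannot do raises MotionError and nothing moves.
- sign_off(): hands the job in; it is judged then, once.
Trained networks look in the newest picture that a camera, given by its name, has taken for a name from the list of things; names that differ only in an ending like _2 or _b are one class to them, and where a whole thing is asked for, a point or a joint stands for the part that bears it (a point fixed in the world has none). Each returns a list of dicts, best first, with "score" (0 to 1); they miss things now and then, are a little off and sometimes report something else, mostly with a low value. They report only what shows in the picture. A call takes as long as a camera call. They do not tell look-alikes from the thing itself.
- spot_in(camera, name): "centre" ([column, row] in pixels, amid what is visible of it).
- silhouettes(camera, name): "mask" (480x640 bool, what is visible of it) and "centre" ([column, row] in pixels, amid what is visible of it).
- tip_of(camera, name): "centre" ([column, row] in pixels: a listed point, or the origin of a listed thing).
The state is a dict: "clock": time; "q": joint angles; "joint_velocities": joint speeds; "tau": joint torques, N m; "position": TCP position; "eef_rot": TCP orientation; "contact_force": force on the tool from outside, world axes, zero at the start; "wrist_torque": the same for the moment, N m; "finger_gap": opening from 0.0 (shut) to 1.0 (fully open); "grasp_force": force on a finger pad.
Only numpy, scipy, OpenCV 4.12 (cv2) and the standard library are available. Lean on these libraries where they do the work, as an engineer would, in place of code of your own. Each camera call takes 0.05 s, during which the arm holds its last target. There are 200 camera calls.

## Working session

There is one attempt and no reset: what is moved stays moved. The work goes in short steps, each a Python script; the robot and the scene stay as the last script left them, time stands still between calls to the robot, and variables do not carry over. Pictures are saved under pics/ and viewed, at most 14 in all, crops included, and the job is handed in when it is done.

```bash
ls; mkdir -p pics; cat > h.py <<'E'
from cell import *
import numpy as np, cv2
from scipy.spatial.transform import Rotation as R
def ray(f,px):
    T=np.array(f["cam_to_world"]); d=np.array([(px[0]-f["cx"])/f["fx"],(px[1]-f["cy"])/f["fy"],1.])
    return T[:3,3],T[:3,:3]@d
def at_z(f,px,z):
    o,d=ray(f,px); return o+d*(z-o[2])/d[2]
def proj(f,p):
    T=np.linalg.inv(np.array(f["cam_to_world"])); c=T[:3,:3]@np.array(p)+T[:3,3]
    return [f["cx"]+f["fx"]*c[0]/c[2],f["cy"]+f["fy"]*c[1]/c[2]]
def save(n,im): cv2.imwrite("pics/"+n+".png",cv2.cvtColor(im,cv2.COLOR_RGB2BGR))
def down(a): # tool z down, tool y (closing line) along world angle a
    y=np.array([np.cos(a),np.sin(a),0]); z=np.array([0,0,-1.]); x=np.cross(y,z)
    return R.from_matrix(np.c_[x,y,z]).as_rotvec()
E
python3 - <<'E'
from h import *
for c in("scene","top"):
    f=grab_frame(c); save(c+"0",f["img"]); T=np.array(f["cam_to_world"]); print(c,f["fx"],T[:3,3].round(3),T[:3,2].round(3))
    for n in("jar1","lid1","vial1","spatula","rack_end","clip","cock_grip","cock_hinge","fence","rack"):
        for d in tip_of(c,n)[:8]:
            print(n,round(d["score"],2),np.round(d["centre"]), at_z(f,d["centre"],{"rack_end":.008,"clip":.088,"cock_grip":.214,"cock_hinge":.214}.get(n,0)).round(3)[:2])
s=get_state();print(s["position"],s["eef_rot"],s["finger_gap"],s["clock"],down(0), grip_point_offset if "grip_point_offset" in globals() else "")
E
```

```text
pics
scene 521.7237179097056 [ 1.284 -0.322  1.01 ] [-0.601  0.275 -0.751]
jar1 0.95 [449. 310.] [0.788 0.225]
jar1 0.87 [350. 285.] [0.627 0.05 ]
jar1 0.81 [390. 288.] [0.675 0.135]
jar1 0.73 [462. 278.] [0.724 0.306]
jar1 0.71 [420. 262.] [0.637 0.241]
jar1 0.64 [386. 187.] [0.359 0.301]
jar1 0.58 [278. 308.] [ 0.616 -0.131]
lid1 0.84 [332. 369.] [ 0.809 -0.085]
lid1 0.79 [409. 334.] [0.804 0.109]
lid1 0.62 [357. 354.] [ 0.799 -0.02 ]
vial1 0.81 [444. 197.] [0.464 0.427]
vial1 0.73 [441. 214.] [0.519 0.382]
spatula 0.75 [229. 392.] [ 0.767 -0.298]
rack_end 0.63 [234. 273.] [ 0.48  -0.193]
clip 0.92 [263. 251.] [ 0.511 -0.12 ]
cock_grip 0.64 [150. 257.] [ 0.536 -0.357]
cock_hinge 0.65 [114. 278.] [ 0.559 -0.431]
cock_hinge 0.4 [278. 309.] [ 0.759 -0.172]Traceback (most recent call last):
  File "<stdin>", line 5, in <module>
ValueError: it knows: clip, cock_grip, cock_hinge, jar, lid, rack, rack_end, spatula, vial
```

```bash
python3 - <<'E'
from h import *
for c in("top",):
    f=grab_frame(c); save(c+"0",f["img"]); T=np.array(f["cam_to_world"]); print(c,f["fx"],T[:3,3].round(3),T[:3,2].round(3))
    for n in("jar1","lid1","vial1","spatula","rack_end","clip","cock_grip","cock_hinge","rack"):
        for d in tip_of(c,n)[:8]:
            print(n,round(d["score"],2),np.round(d["centre"]), at_z(f,d["centre"],{"rack_end":.008,"clip":.088,"cock_grip":.214,"cock_hinge":.214}.get(n,0)).round(3)[:2])
f=grab_frame("scene")
print("rack", [(d["score"],at_z(f,d["centre"],0)) for d in tip_of("scene","rack")])
s=get_state();print(s["position"],s["eef_rot"],s["finger_gap"],s["clock"],down(0))
E
```

```text
top 469.26529607818475 [0.475 0.006 1.259] [ 0.083  0.021 -0.996]
jar1 0.93 [240. 222.] [0.633 0.244]
jar1 0.82 [221. 185.] [0.733 0.3  ]
jar1 0.81 [306. 226.] [0.625 0.065]
jar1 0.74 [276. 206.] [0.679 0.147]
jar1 0.68 [290. 162.] [0.801 0.115]
jar1 0.67 [417. 218.] [ 0.656 -0.233]
jar1 0.61 [210. 317.] [0.377 0.313]
jar1 0.56 [246. 168.] [0.782 0.234]
lid1 0.83 [289. 163.] [0.798 0.117]
lid1 0.81 [334. 164.] [ 0.799 -0.006]
lid1 0.64 [363. 164.] [ 0.802 -0.085]
vial1 0.5 [163. 282.] [0.466 0.445]
spatula 0.7 [440. 181.] [ 0.759 -0.295]
rack_end 0.8 [400. 282.] [ 0.482 -0.19 ]
clip 0.93 [380. 265.] [ 0.524 -0.126]
clip 0.41 [362. 163.] [ 0.779 -0.077]
cock_grip 0.81 [491. 258.] [ 0.54  -0.357]
cock_hinge 0.59 [523. 251.] [ 0.558 -0.427]
rack 0.66 [327. 285.] [0.469 0.004]
rack [(0.73, array([ 0.4689283 , -0.00758436,  0.        ]))]
[0.14446289 0.53070865 0.23130637] [-4.16252706e-01 -3.11389020e+00 -7.51871311e-05] 1.0013199177319374 1.05 [2.22144147 2.22144147 0.        ]
```

View pics/scene0.png

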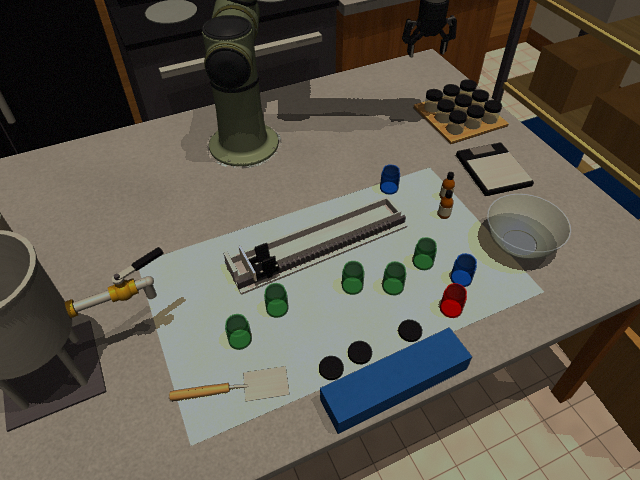

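View pics/top0.png

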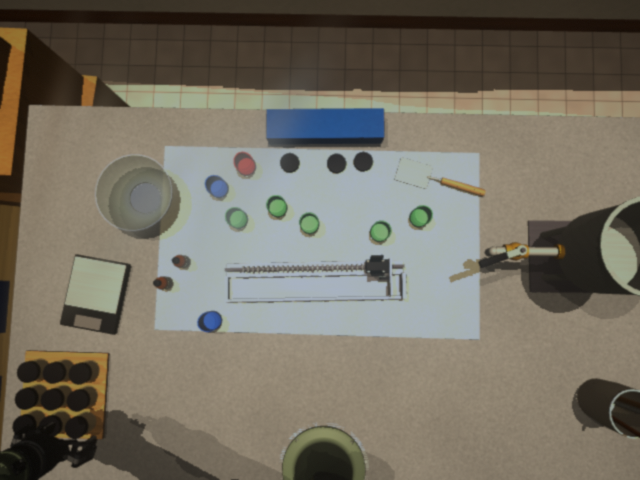

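Five green jars, in the top picture at (237,219), (277,207), (309,224), (380,232) and (420,217). Two look-alikes are blue at (218,188) and (210,321), and one is red at (246,164). The cock handle is at (491,258) and the fence clip at (378,265). I'll do the cock first, because it's far from everything else.

```bash
cat >> h.py <<'E'
def tri(name,want=None):
    # least-squares meeting point of the best rays from both fixed cameras
    A=np.zeros((3,3)); b=np.zeros(3)
    for c in("scene","top"):
        f=grab_frame(c); d=tip_of(c,name)
        if not d: continue
        o,v=ray(f,d[0]["centre"]); v=v/np.linalg.norm(v); P=np.eye(3)-np.outer(v,v); A+=P; b+=P@o
    return np.linalg.solve(A,b)
E
python3 - <<'E'
from h import *
g=tri("cock_grip");h=tri("cock_hinge");print("grip",g.round(3),"hinge",h.round(3),"len",np.linalg.norm((g-h)[:2]))
print("clip",tri("clip").round(3),"end",tri("rack_end").round(3),"rack",tri("rack").round(3))
f=grab_frame("top")
a=at_z(f,(490,252),.175);b=at_z(f,(563,251),.175);print("pipe",a,b,np.degrees(np.arctan2(*(a-b)[1::-1])))
th=np.arctan2(*(g-h)[1::-1]);print(np.degrees(th))
for k in(0,1):
  for t in np.linspace(th,th+1.6,4):
    p=h[:2]+.08*np.array([np.cos(t),np.sin(t)]); q=ik([*p,.203],down(t+np.pi/2+k*np.pi)); print(k,None if q is None else np.round(q,2))
im=f["img"][190:330,200:580]; save("topcrop",cv2.resize(im,None,fx=2.1,fy=2.1,interpolation=cv2.INTER_CUBIC))
E
```

```text
grip [ 0.704 -0.122  0.425] hinge [ 0.555 -0.43   0.214] len 0.3423269935470763
clip [ 0.516 -0.121  0.091] end [ 0.476 -0.189  0.002] rack [ 0.466 -0.001  0.002]
pipe [ 0.55592795 -0.36832847  0.175     ] [ 0.5625459  -0.53450071  0.175     ] 92.28064488963174
64.27961302772357
0 [-0.65  0.61  0.19  1.15 -0.   -1.77]
0 [-0.68  0.53  0.06  1.09  0.   -2.34]
0 [-0.74  0.49 -0.02  1.06  0.   -2.93]
0 [-0.81  0.48 -0.03  1.06  0.    2.75]
1 [-0.65  0.61  0.19  1.15  0.    1.37]
1 [-0.68  0.53  0.06  1.09  0.    0.8 ]
1 [-0.74  0.49 -0.02  1.06  0.    0.21]
1 [-0.81  0.48 -0.03  1.06  0.   -0.39]
```

View pics/topcrop.png

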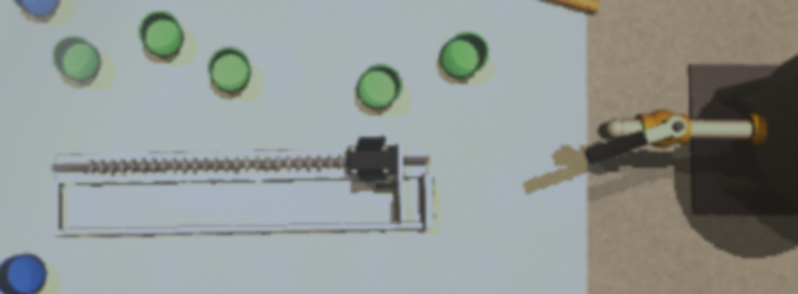

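The crop shows the grip centre at about (493,260) and the hinge at about (523,250). The handle is some 14° round from the pipe, so shut lies at a heading of about 182°.

```bash
python3 - <<'E'
from h import *
h=np.array([.557,-.429]); th=np.radians(105)
P=lambda t,r=.08:h+r*np.array([np.cos(t),np.sin(t)])
O=lambda t:down(t+1.5*np.pi)
p=P(th); movep([.35,.25,.40],down(np.pi*1.5+.6)); movep([*p,.33],O(th)); 
move_l([*p,.216],.1,until_force=8)
s=get_state();print(s["position"],s["contact_force"])
move_l([*p,.203],.05,until_force=8)
grab(30); s=get_state();print("gap",s["finger_gap"],s["grasp_force"],s["position"],s["contact_force"])
t=th; n=0
while t<np.radians(186):
    t+=np.radians(4)
    hit=move_l([*P(t),.203],.05,rot=O(t),until_force=14)
    if hit:
        s=get_state(); print("hit",np.degrees(t),s["contact_force"].__repr__(),s["position"]); n+=1
        if t>np.radians(172): break
s=get_state();print(np.degrees(t),s["contact_force"],s["position"],s["finger_gap"],s["clock"])
f=grab_frame("top"); save("top1",cv2.resize(f["img"][200:330,420:600],None,fx=4,fy=4))
E
```

```text
[ 0.53668474 -0.35205971  0.21681298] [ 1.12323807 -0.29652045  0.07527968]
gap 0.18195217208073172 28.627344004344195 [ 0.53681669 -0.35151223  0.20324289] [1.53151118 0.9052677  1.32011175]
hit 185.0000000000001 array([0.3209834 , 1.82601374, 4.92713752]) [ 0.48379258 -0.42637733  0.20328671]
185.0000000000001 [0.3209834  1.82601374 4.92713752] [ 0.48379258 -0.42637733  0.20328671] 0.18304090856877175 13.2667
```

```bash
python3 - <<'E'
from h import *
h=np.array([.557,-.429])
P=lambda t,r=.078:h+r*np.array([np.cos(t),np.sin(t)])
O=lambda t:down(t+1.5*np.pi)
for d in(181,184,187,190):
    t=np.radians(d); hit=move_l([*P(t),.203],.03,rot=O(t),until_force=16)
    s=get_state();print(d,hit,np.round(s["contact_force"],1),np.round(s["wrist_torque"],2),s["position"].round(4) if hasattr(s["position"],"round") else s["position"])
    if hit: break
let_go(); p=get_state()["position"]; move_l([p[0],p[1],.33],.15); movep([.40,-.05,.40],down(np.pi*1.5+.6))
f=grab_frame("top"); save("top1",cv2.resize(f["img"][200:330,420:600],None,fx=4,fy=4))
print(tri("cock_grip"),get_state()["clock"])
E
```

```text
181 True [-0.4  1.2  3.9] [ 0.06 -0.05 -0.4 ] [ 0.4837 -0.4263  0.2033]
[ 0.4883168  -0.42871008  0.20761145] 18.1083
```

View pics/top1.png

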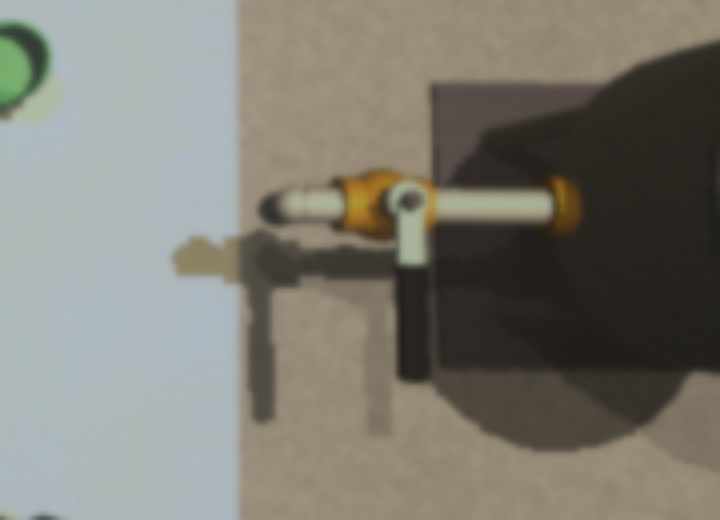

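The handle looks square across the pipe. I'll push it with shut fingers to confirm it's on the stop, then measure the clip from close up.

```bash
python3 - <<'E'
from h import *
O=down(np.radians(181)+1.5*np.pi)
grab(20); movep([.478,-.36,.30],O); move_l([.478,-.36,.203],.15)
hit=move_l([.478,-.44,.203],.04,until_force=5);s=get_state();print(hit,s["position"],s["contact_force"])
p=s["position"]; hit=move_l([.478,p[1]-.03,.203],.02,until_force=14);s=get_state();print(hit,s["position"],s["contact_force"])
move_l([.478,-.36,.203],.15); move_l([.478,-.36,.30],.2); let_go()
f=grab_frame("top")
for px in((409,200),(414,378)): print(at_z(f,(420+px[0]/4,200+px[1]/4),.218))
# rack line: far-guide/near edges from rail band in the top picture
movep([.47,-.12,.30],down(np.radians(3)))
s=get_state(); f=grab_frame("wrist"); save("w1",f["img"])
print(s["position"],s["eef_rot"],f["fx"],f["cx"],f["cy"],np.array(f["T_tool_cam"]).round(4).tolist())
for n in("clip","rack_end"):
    print(n,[(round(d["score"],2),np.round(d["centre"])) for d in tip_of("wrist",n)])
print(get_state()["clock"])
E
```

```text
True [ 0.47763213 -0.40476804  0.2021309 ] [-0.72835958  2.29488045  1.3048017 ]
True [ 0.47730605 -0.40456602  0.20137123] [0.0821404  0.97562386 0.74193912]
[ 0.5589743  -0.42409463  0.218     ]
[ 0.46140122 -0.42593753  0.218     ]
[ 0.47014359 -0.12029599  0.30005734] [ 2.16225984e+00  2.27867217e+00 -2.65159306e-05] 371.64829954431775 315.8957114655712 243.5446356482565 [[-0.0, -0.9616, -0.2745, 0.0691], [1.0, -0.0001, 0.0004, 0.0006], [-0.0004, -0.2745, 0.9616, -0.1428], [0.0, 0.0, 0.0, 1.0]]
clip [(0.77, array([369., 214.]))]
rack_end [(0.56, array([321., 260.])), (0.2, array([374., 214.]))]
27.675
```

View pics/w1.png

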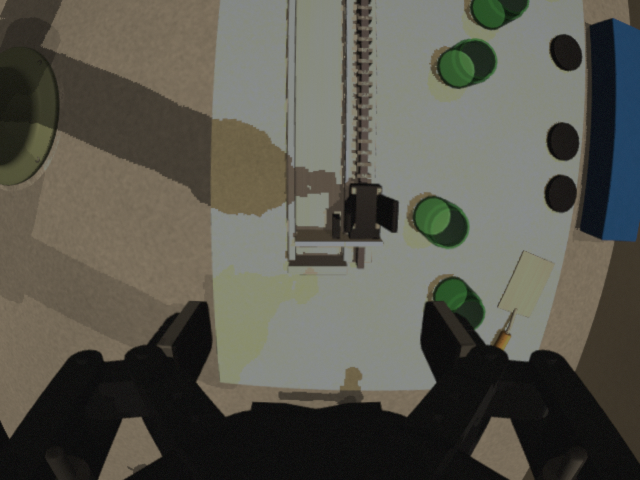

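The wrist view shows the clip, its far tab at about (388,212) and near tab at (337,222), with the fence plate at row 238. The cock met its stop and the measured handle heading of 181° agrees. Next is the rack direction and the clip position.

```bash
cat >> h.py <<'E'
def wray(s,f,px):
    T=np.array(f["T_tool_cam"]); u=np.array([px[0]-f["cx"],px[1]-f["cy"]]); r=np.hypot(*u); a=r/f["fx"]
    d=np.array([*(np.sin(a)*u/max(r,1e-9)),np.cos(a)])
    Rt=R.from_rotvec(s["eef_rot"]).as_matrix(); return Rt@T[:3,3]+np.array(s["position"]),Rt@T[:3,:3]@d
def w_z(s,f,px,z):
    o,d=wray(s,f,px); return o+d*(z-o[2])/d[2]
def wtips(name,z):
    s=get_state(); f=grab_frame("wrist"); return [(round(d["score"],2),np.round(d["centre"]),w_z(s,f,d["centre"],z).round(4)) for d in tip_of("wrist",name)]
E
python3 - <<'E'
from h import *
s=get_state(); f=grab_frame("wrist")
for n,px,z in(("clip",(369,214),.088),("end",(321,260),.008),("g0",(290,250),.03),("g1",(291,20),.03),("fartab",(388,212),.09),("neartab",(337,222),.09)): print(n,w_z(s,f,px,z).round(4))
# rack corners in top view (crop px /2.1+offset)
f=grab_frame("top")
for px in((55,237),(437,232),(53,154),(430,157)):
    print(px,at_z(f,(200+px[0]/2.1,190+px[1]/2.1),.0).round(4),at_z(f,(200+px[0]/2.1,190+px[1]/2.1),.03).round(4))
movep([.50,-.175,.26],down(np.radians(3)))
for n,z in(("clip",.088),("rack_end",.008)): print(n,wtips(n,z))
save("w2",grab_frame("wrist")["img"][0:300,150:550])
E
```

```text
clip [ 0.5229 -0.1197  0.088 ]
end [ 0.4811 -0.196   0.008 ]
g0 [ 0.4437 -0.1783  0.03  ]
g1 [0.4326 0.0858 0.03  ]
fartab [ 0.5412 -0.1162  0.09  ]
neartab [ 0.4918 -0.129   0.09  ]
(55, 237) [0.4145 0.2719 0.    ] [0.4159 0.2656 0.03  ]
(437, 232) [ 0.4343 -0.2124  0.    ] [ 0.4353 -0.2072  0.03  ]
(53, 154) [0.52   0.2791 0.    ] [0.5189 0.2726 0.03  ]
(430, 157) [ 0.5289 -0.2025  0.    ] [ 0.5276 -0.1975  0.03  ]
clip [(0.93, array([350., 161.]), array([ 0.5262, -0.122 ,  0.088 ])), (0.17, array([296., 218.]), array([ 0.4827, -0.1734,  0.088 ]))]
rack_end [(0.75, array([294., 220.]), array([ 0.4782, -0.1928,  0.008 ])), (0.52, array([446.,  14.]), array([0.6325, 0.0516, 0.008 ]))]
```

View pics/w2.png

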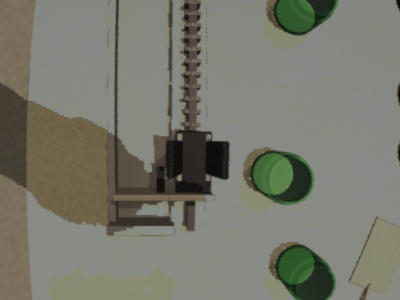

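```bash
cat >> h.py <<'E'
PHI=0.04; E0=np.array([.480,-.192]); XD=np.array([np.cos(PHI),np.sin(PHI)]); YD=np.array([-np.sin(PHI),np.cos(PHI)])
RK=down(PHI)
def rk(x,y): return E0+x*XD+y*YD
def loc(p): d=np.array(p)[:2]-E0; return np.array([d@XD,d@YD])
def st(m=""):
    s=get_state(); print(m,"loc",loc(s["position"]).round(4),"z",round(s["position"][2],4),"F",np.round(s["contact_force"],1),"gap",round(s["finger_gap"],3),"gf",round(s["grasp_force"],1),"t",round(s["clock"],1)); return s
E
python3 - <<'E'
from h import *
p=[.526,-.1225]
movep([*p,.16],RK); print(wtips("clip",.088))
print(move_l([*p,.069],.1,until_force=8)); st("down")
grab(45); s=st("grab"); 
q=np.array(s["position"]); t=q[:2]+.02*YD
hit=move_l([*t,q[2]],.05,until_force=18); st(f"first {hit}")
if not hit:
    t=q[:2]+.312*YD; hit=move_l([*t,q[2]],.1,until_force=18); st(f"slid {hit}")
    f=grab_frame("scene"); save("s2",f["img"][130:330,180:460])
E
```

```text
[(0.69, array([314., 251.]), array([ 0.5255, -0.1196,  0.088 ]))]
False
down loc [0.0492 0.0673] z 0.0696 F [-0.3  0.6  0.7] gap 1.0 gf 0.0 t 30.1
grab loc [0.0462 0.0672] z 0.0706 F [-11.5  -1.   18.6] gap 0.378 gf 45.0 t 30.6
first True loc [0.0459 0.0796] z 0.0707 F [-0.1  0.7  4.9] gap 0.382 gf 45.1 t 31.0
```

```bash
python3 - <<'E'
from h import *
s=st(); q=np.array(s["position"]); t=q[:2]+.30*YD
hit=move_l([*t,q[2]],.1,until_force=20); st(f"slid {hit}")
f=grab_frame("scene"); save("s2",cv2.resize(f["img"][130:330,180:460],None,fx=2,fy=2))
E
```

```text
loc [0.0459 0.0796] z 0.0707 F [-0.1  0.7  4.9] gap 0.382 gf 45.1 t 31.0
slid False loc [0.0438 0.3789] z 0.0707 F [-7.2 -1.   7.4] gap 0.377 gf 45.5 t 34.1
```

View pics/s2.png

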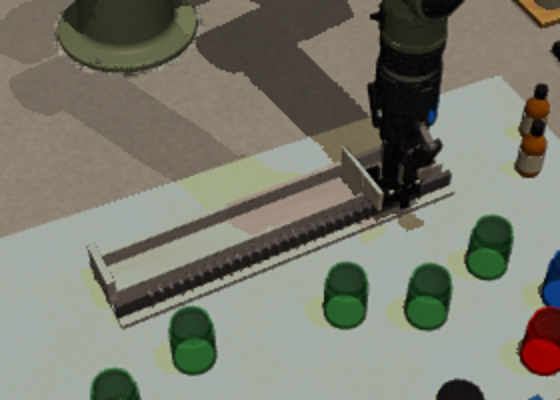

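Fence is back to a bay of about 0.339 with the tabs held. The arm was pushed towards -x as it slid, so I'll check the rack's yaw.

```bash
python3 - <<'E'
from h import *
s=get_state();q=s["position"]
let_go(); move_l([q[0],q[1],.20],.2)
movep([*rk(.0,-.0),.36],RK)
s=get_state(); f=grab_frame("wrist"); save("w3",f["img"][0:330,140:500])
print(s["position"],tip_of("wrist","rack_end")[:2],tip_of("wrist","clip")[:1])
for d in tip_of("wrist","rack_end")[:1]: print(w_z(s,f,d["centre"],.008))
np.savez("w3.npz",p=s["position"],r=s["eef_rot"],fx=f["fx"],cx=f["cx"],cy=f["cy"],T=f["T_tool_cam"])
g=grab_frame("top")
for n in("rack_end","clip"):
  d=tip_of("top",n)[0];print("top",n,at_z(g,d["centre"],.008 if n=="rack_end" else .088).round(4))
d=[(round(x["score"],2),np.round(x["centre"]),at_z(g,x["centre"],0).round(3)) for x in tip_of("top","jar1")];print(*d,sep="\n")
print(get_state()["clock"])
E
```

```text
[ 0.48009146 -0.19113091  0.35932141] [{'centre': [313.9, 191.2], 'score': 0.61}] []
[ 0.47788225 -0.19001443  0.008     ]
top rack_end [ 0.4765 -0.1863  0.008 ]
top clip [0.5088 0.1912 0.088 ]
(0.9, array([240., 222.]), array([0.632, 0.243, 0.   ]))
(0.89, array([223., 185.]), array([0.732, 0.295, 0.   ]))
(0.89, array([248., 168.]), array([0.782, 0.228, 0.   ]))
(0.81, array([418., 218.]), array([ 0.655, -0.238,  0.   ]))
(0.74, array([213., 318.]), array([0.372, 0.305, 0.   ]))
(0.71, array([275., 208.]), array([0.674, 0.15 , 0.   ]))
(0.66, array([378., 233.]), array([ 0.612, -0.13 ,  0.   ]))
(0.65, array([309., 224.]), array([0.633, 0.058, 0.   ]))
37.4667
```

View pics/w3.png

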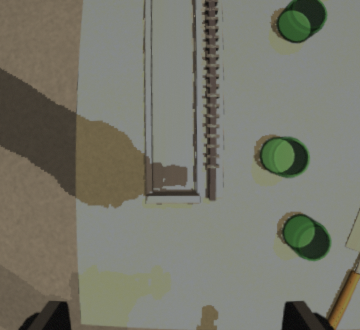

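```bash
cat > ortho.py <<'E'
from h import *
def ortho(s,f,z,xs,ys):
    # fisheye picture resampled on the plane z, rack axes
    T=np.array(f["T_tool_cam"]); Rt=R.from_rotvec(s["eef_rot"]).as_matrix(); Rc=Rt@T[:3,:3]; oc=Rt@T[:3,3]+np.array(s["position"])
    X,Y=np.meshgrid(xs,ys); W=E0[0]+X*XD[0]+Y*YD[0],E0[1]+X*XD[1]+Y*YD[1]
    P=np.stack([W[0]-oc[0],W[1]-oc[1],np.full_like(X,z-oc[2])],-1)@Rc
    r=np.hypot(P[...,0],P[...,1]); k=np.arctan2(r,P[...,2])*f["fx"]/np.maximum(r,1e-9)
    return cv2.remap(f["img"],(f["cx"]+P[...,0]*k).astype(np.float32),(f["cy"]+P[...,1]*k).astype(np.float32),cv2.INTER_LINEAR)
E
python3 - <<'E'
from ortho import *
s=get_state(); f=grab_frame("wrist"); xs=np.arange(-.06,.08,.0005)
for z in(.03,):
    im=ortho(s,f,z,xs,np.arange(.25,-.03,-.0005)); save("o1",im)
    g=cv2.cvtColor(im,cv2.COLOR_RGB2GRAY).astype(float)
    for y0,y1 in((.02,.08),(.10,.16),(.17,.23)):
        ys=np.arange(.25,-.03,-.0005); m=g[(ys>y0)&(ys<y1)].mean(0); d=np.diff(m); 
        i=[k for k in range(1,len(d)-1) if abs(d[k])>4 and abs(d[k])>=max(abs(d[k-1]),abs(d[k+1]))]
        print(y0,y1,[(round(1000*xs[k]+.25,1),round(d[k])) for k in i])
E
```

```text
0.02 0.08 [(np.float64(-40.2), -7), (np.float64(-37.7), 9), (np.float64(-31.2), -10), (np.float64(-28.7), 8), (np.float64(21.8), -14), (np.float64(26.8), 14), (np.float64(38.3), -9), (np.float64(40.3), -5), (np.float64(43.3), 6), (np.float64(51.3), 8)]
0.1 0.16 [(np.float64(-41.2), -10), (np.float64(-38.2), 10), (np.float64(-30.7), -11), (np.float64(-29.7), 12), (np.float64(-28.2), 6), (np.float64(21.3), -12), (np.float64(25.3), 14), (np.float64(36.3), -9), (np.float64(42.8), 6), (np.float64(50.8), 5), (np.float64(54.3), 5)]
0.17 0.23 [(np.float64(-41.2), -9), (np.float64(-38.7), 8), (np.float64(-32.2), -10), (np.float64(-29.7), 14), (np.float64(21.3), -13), (np.float64(23.8), 5), (np.float64(25.3), 14), (np.float64(36.8), -12), (np.float64(41.8), 8), (np.float64(52.8), 8)]
```

View pics/o1.png

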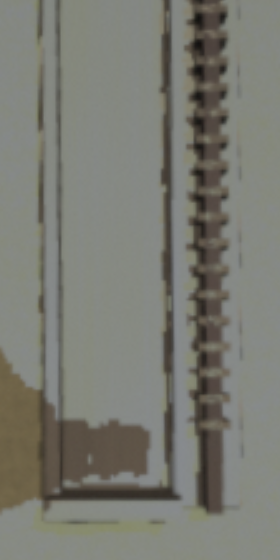

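```bash
sed -i 's/^PHI=.*E0=np.array([^)]*)/PHI=0.048; E0=np.array([.478,-.190])/' h.py; grep -n PHI= h.py; cat >> h.py <<'E'
HZ=.215
def find_jar(xy):
    """wrist look; jar origin nearest xy that is green"""
    movep([*xy,HZ],RK); s=get_state(); f=grab_frame("wrist"); best=None
    for d in silhouettes("wrist","jar1"):
        col=np.median(f["img"][d["mask"]],0) if d["mask"].any() else np.zeros(3)
        p=w_z(s,f,d["centre"],.035)[:2]
        print("  mask",round(d["score"],2),p.round(3),col)
    for d in tip_of("wrist","jar1"):
        p=w_z(s,f,d["centre"],0)[:2]; e=np.hypot(*(p-xy))
        if d["score"]>.3 and (best is None or e<best[0]): best=(e,p,d["score"])
    print("jar",best); return best[1] if best and best[0]<.07 else None
def pick(p,z=.028):
    movep([*p,HZ-.08],RK); hit=move_l([*p,z],.12,until_force=8)
    grab(40); s=st(f"pick hit={hit}"); move_l([*p,.135],.15); s=st("lifted"); return .5<s["finger_gap"]<.72 and s["grasp_force"]>15
def place(k,z=.036,x=0.):
    y=.026+.052*k+.009
    movep([*rk(x,y),.135],RK); s=st("over"); move_l([*rk(x,y),z+.012],.12,until_force=10); st("low")
    hit=move_l([*rk(x,y),z-.003],.03,until_force=4); s=st(f"floor {hit}"); zz=s["position"][2]
    hit=move_l([*rk(x,y-.020),max(zz,z-.001)],.03,until_force=4); s=st(f"slid {hit}, expect {y-.009:.3f}")
    return s
def release():
    let_go(); p=get_state()["position"]; move_l([p[0],p[1],.15],.2)
E
python3 - <<'E'
from h import *
p=find_jar(np.array([.612,-.13]))
if p is not None and pick(p): place(0); f=grab_frame("scene"); save("s3",cv2.resize(f["img"][180:380,180:400],None,fx=2.5,fy=2.5))
E
```

```text
32:PHI=0.048; E0=np.array([.478,-.190]); XD=np.array([np.cos(PHI),np.sin(PHI)]); YD=np.array([-np.sin(PHI),np.cos(PHI)])
  mask 0.83 [0.634 0.049] [59. 98. 54.]
  mask 0.65 [ 0.659 -0.241] [40.  67.5 38. ]
  mask 0.59 [ 0.619 -0.137] [ 65. 106.  57.]
jar (np.float64(0.006901049818267503), array([ 0.61794883, -0.13349798]), 0.88)
pick hit=False loc [0.143  0.0495] z 0.0289 F [-1.   0.3  6.2] gap 0.595 gf 42.1 t 40.4
lifted loc [0.1417 0.05  ] z 0.1339 F [-0.4 -0.5 -1.7] gap 0.595 gf 41.8 t 41.2
over loc [-0.0004  0.0349] z 0.1346 F [-0.6  0.6 -0.8] gap 0.596 gf 41.8 t 41.9
low loc [0.0007 0.0348] z 0.0483 F [ 0.7 -0.3 -1.2] gap 0.597 gf 41.8 t 42.7
floor True loc [0.0008 0.0347] z 0.0368 F [0.6 0.7 4.6] gap 0.598 gf 42.6 t 43.2
slid True, expect 0.026 loc [0.0008 0.0346] z 0.0368 F [0.2 1.4 4.5] gap 0.598 gf 42.6 t 43.4
```

View pics/s3.png

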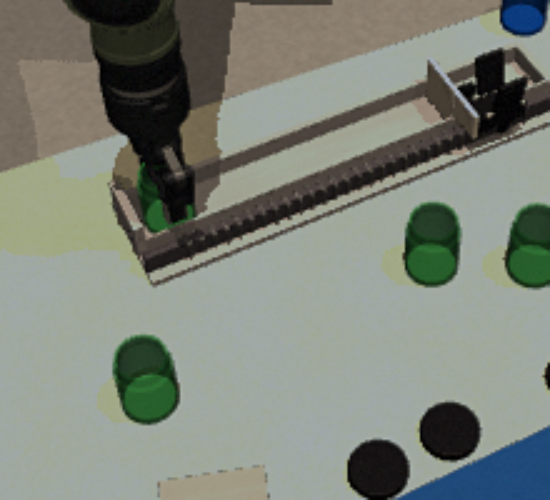

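The jar is on the channel floor, but the slide stopped at once because the arm was still pressing down. I'll ease up 1.5 mm and slide again.

```bash
cat >> h.py <<'E'
def slide(k,x=0.):
    y=.026+.052*k; q=get_state()["position"]; l=loc(q); z=q[2]+.0015
    move_l([q[0],q[1],z],.03); hit=move_l([*rk(x,y-.011),z],.03,until_force=5); s=st(f"slide {hit} expect {y:.3f}"); return hit
def place(k,z=.036,x=0.):
    y=.026+.052*k+.009
    movep([*rk(x,y),.135],RK); move_l([*rk(x,y),z+.012],.12,until_force=10); st("low")
    hit=move_l([*rk(x,y),z-.004],.03,until_force=4); s=st(f"floor {hit}")
    return slide(k,x)
E
python3 - <<'E'
from h import *
slide(0); release(); st("released")
p=find_jar(np.array([.657,-.237]))
if p is not None and pick(p): place(1)
E
```

```text
slide True expect 0.026 loc [-0.0003  0.0261] z 0.0377 F [-0.1  0.7 -0.8] gap 0.597 gf 42.5 t 44.1
released loc [-0.0011  0.0272] z 0.1493 F [-0.7  0.2 -0.3] gap 1.0 gf 0.0 t 45.3
  mask 0.94 [ 0.661 -0.24 ] [ 63. 104.  55.]
  mask 0.84 [ 0.469 -0.163] [32. 54. 29.]
jar (np.float64(0.002115725295973355), array([ 0.65776292, -0.23897339]), 0.95)
pick hit=False loc [ 0.1777 -0.0579] z 0.029 F [-0.5  0.6  5.2] gap 0.595 gf 42.3 t 48.1
lifted loc [ 0.1764 -0.0571] z 0.1336 F [-1.  -0.2 -2.5] gap 0.598 gf 41.8 t 49.0
low loc [0.0007 0.0866] z 0.0483 F [ 0.3 -0.9 -1.2] gap 0.595 gf 41.9 t 50.8
floor True loc [0.0008 0.0868] z 0.0368 F [-0.3 -0.2  5.1] gap 0.592 gf 42.7 t 51.2
slide True expect 0.078 loc [-0.0003  0.0777] z 0.0377 F [ 0.2  1.1 -1.6] gap 0.595 gf 42.5 t 51.9
```

Working well. Next are the remaining three jars, stopping if anything reads unexpected.

```bash
python3 - <<'E'
from h import *
release()
for k,xy in((2,(.634,.052)),(3,(.676,.149)),(4,(.633,.241))):
    p=find_jar(np.array(xy))
    if p is None or not pick(p): print("STOP");break
    ok=place(k); s=get_state()
    if not ok or abs(loc(s["position"])[1]-(.026+.052*k))>.006: print("STOP2");break
    release()
f=grab_frame("scene"); save("s4",cv2.resize(f["img"][150:400,180:520],None,fx=2.2,fy=2.2))
E
```

```text
mask 0.73 [0.494 0.098] [96. 85. 73.]
  mask 0.72 [0.786 0.231] [71. 19. 13.]
  mask 0.65 [0.679 0.144] [ 95. 133.  82.]
  mask 0.62 [0.643 0.236] [ 61. 103.  56.]
  mask 0.58 [0.635 0.053] [ 71. 116.  62.]
  mask 0.48 [0.389 0.271] [19. 41. 52.]
jar (np.float64(0.006883124921472799), array([0.63407945, 0.05888267]), 0.81)
pick hit=False loc [0.1683 0.2411] z 0.0289 F [-1.3  0.8  5.5] gap 0.599 gf 42.2 t 56.0
lifted loc [0.167  0.2412] z 0.1338 F [-0.  -0.5 -1.6] gap 0.594 gf 41.8 t 56.9
low loc [0.0008 0.139 ] z 0.0484 F [-0.  -0.6 -1.6] gap 0.593 gf 41.9 t 58.6
floor True loc [0.0008 0.1388] z 0.0367 F [-0.7 -0.1  4.4] gap 0.593 gf 42.7 t 59.0
slide True expect 0.130 loc [-1.000e-04  1.355e-01] z 0.0376 F [ 0.3  1.2 -1.4] gap 0.599 gf 42.5 t 59.6
  mask 0.96 [ 0.453 -0.158] [26. 47. 26.]
  mask 0.86 [0.641 0.249] [ 82. 128.  71.]
  mask 0.71 [0.789 0.232] [132.  32.  20.]
  mask 0.69 [0.676 0.139] [ 69. 114.  60.]
  mask 0.66 [ 0.445 -0.198] [26. 46. 25.]
  mask 0.57 [0.728 0.309] [ 41.  76. 125.]
  mask 0.56 [0.366 0.307] [18. 31. 51.]
  mask 0.35 [0.785 0.002] [30. 27. 25.]
jar (
[... 547 characters left out ...]
0.7 [0.366 0.306] [18. 31. 51.]
  mask 0.67 [0.641 0.247] [ 73. 117.  63.]
  mask 0.66 [0.728 0.305] [ 40.  73. 120.]
  mask 0.43 [ 0.44 -0.08] [32. 52. 31.]
  mask 0.33 [0.512 0.177] [18. 17. 16.]
jar (np.float64(0.013774073221822744), array([0.64507328, 0.24763031]), 0.83)
pick hit=False loc [0.1883 0.4293] z 0.029 F [-1.2 -1.2  5.3] gap 0.593 gf 42.4 t 72.1
lifted loc [0.1871 0.4289] z 0.1337 F [-0.6 -0.1 -1.8] gap 0.593 gf 41.9 t 73.0
low loc [0.0007 0.2431] z 0.0484 F [ 0.4 -0.  -1.9] gap 0.596 gf 41.9 t 74.9
floor True loc [0.0009 0.2429] z 0.0368 F [ 0.1 -0.5  4.5] gap 0.601 gf 42.8 t 75.3
slide True expect 0.234 loc [0.     0.2356] z 0.0379 F [ 0.6  1.5 -0.1] gap 0.592 gf 42.5 t 76.0
```

View pics/s4.png

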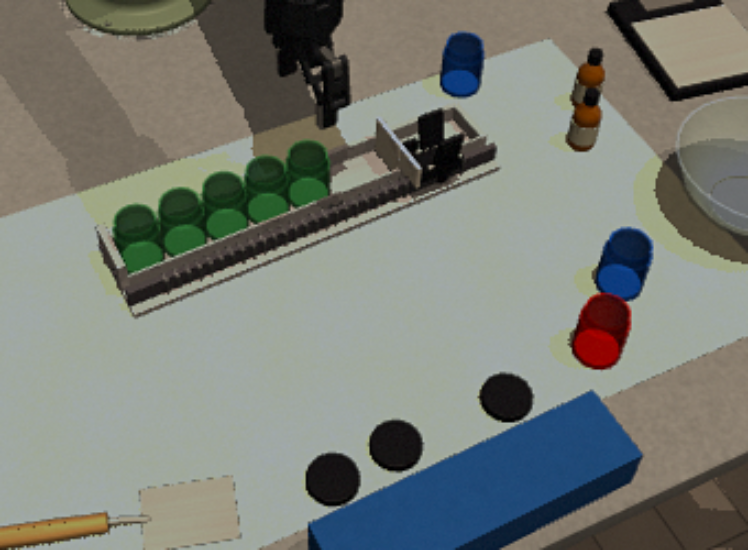

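All five jars stand upright in the channel in one row, and nothing else has moved. Now to squeeze the clip and close the fence.

```bash
python3 - <<'E'
from h import *
p=rk(.049,.379); movep([*p,.22],RK); movep([*p,.16],RK); w=wtips("clip",.088); print(p,w)
p=np.array([.5085,.189]); print(loc(p))
if w and np.hypot(*(w[0][2][:2]-p))<.008:
    move_l([*p,.069],.1,until_force=8); st("down"); grab(45); s=st("grab"); q=np.array(s["position"])
    hit=move_l([*(q[:2]-.02*YD),q[2]],.06,until_force=28); s=st(f"a {hit}")
    hit=move_l([*(q[:2]-.062*YD),q[2]],.06,until_force=15); st(f"b {hit}")
    hit=move_l([*(q[:2]-.095*YD),q[2]],.02,until_force=9); st(f"c {hit}")
    f=grab_frame("scene"); save("s5",cv2.resize(f["img"][150:320,180:440],None,fx=3,fy=3))
E
```

```text
[0.50875855 0.19091457] [(0.57, array([320., 256.]), array([0.5097, 0.1897, 0.088 ]))]
[0.04864989 0.37710004]
down loc [0.0492 0.3772] z 0.0696 F [ 0.7 -0.3  0.5] gap 1.001 gf 0.0 t 79.4
grab loc [0.0488 0.3774] z 0.0712 F [-5.8 -1.1 16.7] gap 0.384 gf 45.0 t 80.0
a False loc [0.0487 0.3566] z 0.0713 F [-1.  -1.5  3.7] gap 0.383 gf 45.4 t 80.4
b False loc [0.0487 0.3138] z 0.0713 F [-2.6  0.3  4.6] gap 0.379 gf 45.6 t 81.3
c True loc [0.0486 0.2984] z 0.0713 F [0.1 1.  3.3] gap 0.377 gf 45.4 t 82.2
```

View pics/s5.png

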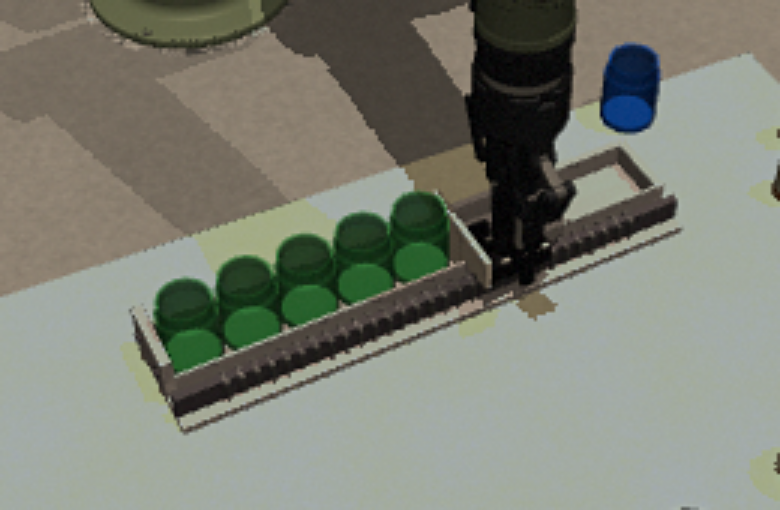

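Bay is about 0.260, as expected for five jars. I'll press once more, release, and check.

```bash
python3 - <<'E'
from h import *
q=np.array(get_state()["position"])
hit=move_l([*(q[:2]-.006*YD),q[2]],.02,until_force=13); st(f"press {hit}")
let_go(); sleep(.3); st("open"); q=get_state()["position"]; move_l([q[0],q[1],.20],.15)
movep([*rk(.03,.14),.36],RK)
from ortho import ortho
s=get_state(); f=grab_frame("wrist"); im=ortho(s,f,.078,np.arange(-.06,.08,.0005),np.arange(.36,-.03,-.0007))
save("o2",im)
w=f["img"]; save("w5",cv2.resize(w[0:330,180:480],None,fx=1.8,fy=1.8))
movep([.35,.05,.40],RK)
f=grab_frame("scene"); save("s6",cv2.resize(f["img"][170:320,220:400],None,fx=4,fy=4))
print(get_state()["clock"])
E
```

```text
press True loc [0.0487 0.2983] z 0.0713 F [0.4 3.  4.1] gap 0.381 gf 45.3 t 82.6
open loc [0.0485 0.2986] z 0.0714 F [-0.2 -0.4 -0.7] gap 1.0 gf 0.0 t 83.5
86.2333
```

View pics/w5.png

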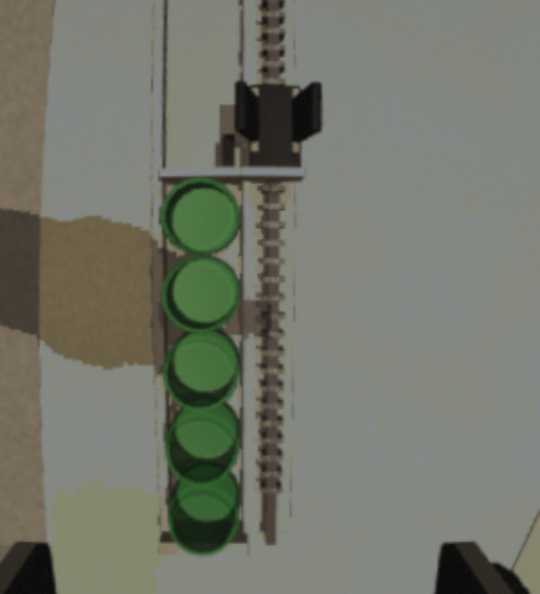

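View pics/s6.png

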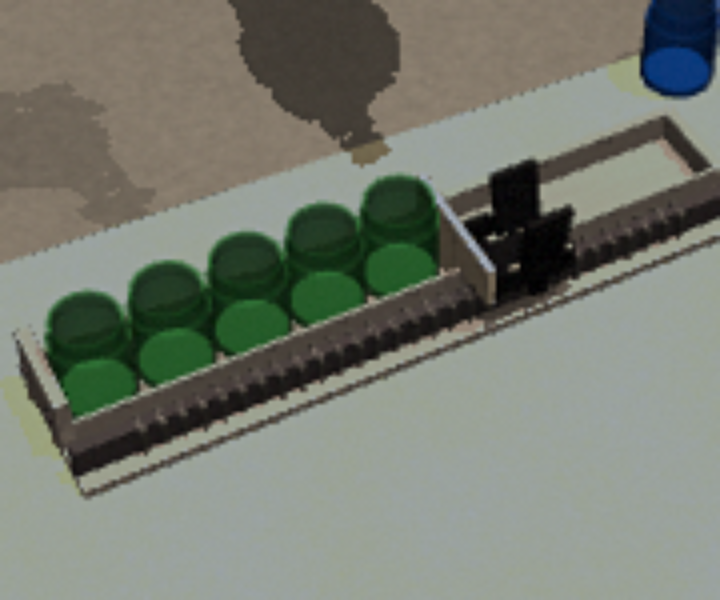

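The tabs measure about 50 mm over their outsides, the same as at the locked start. The row is snug with no gaps and everything else is undisturbed, so I'm handing in.

```bash
python3 -c "
from cell import *
print(sign_off())"
```

```text
the job is handed in; nothing more can be done
None
```

The job is handed in: the cock is shut on its stop, all five green jars stand upright in one snug row in the rack, and the fence is closed on them at about 0.260 m, with the tabs back at their locked width. The lids, bottles and spatula were not touched.

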